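# Mount a price slate in its counter stand and snap its retaining cap on

## Robot

A 6-joint arm with a two-finger parallel gripper is mounted at the origin on the work surface. World frame = base frame: x ahead of the robot, y to its left, z up, the work surface at z = 0. Lengths are in m, angles in degrees, forces in N, time in s.
With the tool pointing down it reaches from about 0.35 to 0.875 m from the base axis. Payload 4.2 kg.
Tool frame: the origin (TCP) lies on the centre line of the jaws, within the pads' length; the fingertips stand 25 mm ahead of it and the grasp point (between the pads) lies 6 mm ahead of it; z points along the fingers, y is the line along which they close (so a half turn about z gives the same grasp; the last joint's range is limited). The gripper opens to 87 mm and grips with 3 to 60 N. Pads are 19 mm wide; open, the fingers measure 117 mm over their backs; the gripper's body (75 mm by 190 mm) begins 51 mm behind the grasp point.
Start: joints at [-58.235, 22.042, 0.453, 0, -68.411, -14.817], TCP at [0.182, -0.598, 0.248] pointing down, gripper open.
Joint ranges: [-179.83, 179.83], [-69.29, 118.12], [-61.27, 80.66], [-181.25, 117.63], [-171.15, -9.14], [-177.46, 177.46]. Speed limits (degrees/s): [159.86, 159.86, 180, 180, 180, 180].

## Interface

Orientations are given as a 3x3 rotation matrix whose columns are the frame's x, y, z axes.
In Python, from station import r gives the robot as it stands.
- The arm moves only by the tool move_arm, never from a script. Its argument "series" is a list of rows, each an object with "grip": the opening, from 0 (shut) to 1 (fully open); "xyz": the shift along the tool's x, y, z in mm, a list of three; "angular": the turn, a rotation vector about the tool's x, y, z in rad, a list of three. A call has 1 to 10 rows; each row is the pose to reach, as a shift and turn from the pose commanded when the call began, along the tool's axes at that moment; what a row does not reach only later rows make up. A row lasts 1/10 s, in which the tool goes at most 50 mm and 8.59 degrees, less where a joint would pass 70% of its speed; a pose out of reach is approached as far as the arm can. A call with a gripper value outside its range is refused whole. The fingers move at their own pace and stop on an object; the grip force is fixed at half the most. Time passes only in rows, so rows that repeat a pose let the fingers close. It gives the time, the measured TCP pose, the force, the opening and the grip force at its end, in the units of the state.
- r.sense(): the state, without advancing time (a new reading comes with each control period).
- r.capture(name): name is "side" or "top" or "wrist"; returns a dict with "img" (480x640x3 uint8, red, green, blue), "camera_matrix" (3x3 intrinsics, pixels), "rvec" (rotation vector, rad) and "tvec" (3), from world to camera coordinates, as OpenCV has them; the wrist camera has in their place "hand_eye" (4x4, takes a point from camera to tool coordinates, whose origin is the TCP and whose axes are the flange's). Camera axes: x right, y down, z forward; pixel columns grow to the right and rows downward; lengths in m; the calibration is good to about 2 mm. The wrist camera is an equidistant fisheye: a pixel r from the principal point sees the ray r / f radians off the axis. A picture is of the moment at which its call begins: read the wrist's pose just before it. There is no depth.
- r.finish_job(): hands the job in; it is judged then, once.
The state is a dict: "time_s": time; "joints": joint angles; "joint_velocities": joint speeds; "effort": joint torques, N m; "tcp_pos": TCP position; "ee_rot": TCP orientation; "wrist_force": force on the tool from outside, world axes, zero at the start; "moment": the same for the moment, N m; "gripper_width": opening from 0.0 (shut) to 1.0 (fully open); "gripper_force": force on a finger pad.
Only numpy, scipy, OpenCV 4.12 (cv2) and the standard library are available. Lean on these libraries where they do the work, as an engineer would, in place of code of your own. Each camera call takes 0.05 s, during which the arm holds its last target. There are 200 camera calls.

## Task

Get a price ticket ready on the butcher's counter: take the large red-footed slate from the wooden rack, slide it down fully home into the slot of the blue stand and let go of it. Then take the yellow snap cap and press it straight down onto the stand's steel stud until it clicks past the spring balls, and keep bearing down after the click with about 10 N so that the rubber washer stays squeezed. Finish like that, still gripping the cap and pushing it down (do not let go), and leave the small slate, the jar and the brass weight where they stand.

Things in the scene. Friction and masses are not known exactly. Their poses are not given: they have to be found in the camera images.
- stand: Blue fixed ticket stand, 60 mm wide (x), 214 mm long (y from -32 to +182), deck 25 mm above the counter. Origin on the counter, under the stud's axis; y points from the stud along the slot, z up. Round the stud's foot lies a black rubber washer of 29 mm diameter, its top 37 mm above the counter, with a hard shoulder under it at 33 mm.
- slot (a point): Centre of the slot's floor in the stand, 7 mm above the counter and 94 mm along the stand's y axis from the stud. The slot is open at the top, 156 mm long (along the stand's y), 12.4 mm wide (along its x), 18 mm deep, with 3 mm 45-degree chamfers on its two long upper edges.
- stud_top (a point): Centre of the steel stud's top, 59 mm above the counter, on the stand's origin axis. The stud is 18 mm in diameter up to 51 mm above the counter, then a cone to 10 mm diameter at its top. Four brass spring balls stick out 2.5 mm from it at 43.5 mm height.
- washer (a joint): Squeeze of the spring-backed washer under the cap, in m: 0 free, 0.004 against the hard shoulder; about 3.5 N per mm. It goes down only when something presses on it; the snapped cap alone squeezes it at most 0.0011.
- slate: Blank price slate with RED foot, wooden frame, black panel, 0.1 to 0.2 kg. 10 mm thick (x); foot 150 mm long (y), 23 mm high; board on it 90 mm wide, total height 95 mm. Ends alike: either way round fits. Origin: centre of its underside, z up. Stands upright in the rack, underside 6 mm above the counter; pinch the middle of its top edge. Home in the stand, its foot stands 5 mm proud of the deck.
- cap: Yellow snap cap, flange down on the marble board: flange 52 mm diameter, 4 mm thick, then a 34 mm diameter knob up to 35 mm. Origin: centre of its underside, hole 20 mm diameter, 29 mm deep. On the stud its underside meets the balls 47 mm above the counter (resists, some 10 N), clicks past them at 42 to 39, meets the washer at 37, stops at 33; its flange then covers the end of the slate's foot.
- rack: Low fixed wooden rack, 90 x 175 x 20 mm, with two parallel slots 13 mm wide along its y axis at x = -27 and +27 mm, floor 6 mm above the counter. Origin under its centre. Holds the two slates; either slate may be in either slot.
- prep_board: Fixed marble board 180 x 220 mm (x, y), top at 12 mm above the counter; the cap and the jar stand on it. Origin under its centre. The rack and the board may change sides.
- small_slate: Bystander: small slate with a GREEN foot in the rack's other slot, 54 mm beside the large slate; same foot, 60 mm total height. Leave it.
- weight: Bystander: brass scale weight, 44 mm diameter, 50 mm high, on the counter beyond the stand. Origin under its centre.
- jar: Bystander: small amber jar with steel lid, 40 mm diameter, 65 mm high, near a corner of the marble board. Origin under its centre.
Things that resemble listed ones, but are neither listed nor needed, are in the scene too. Leave any green look-alike of the cap alone.

How it is judged (in metres and radians):
On the way, in this order (a step that is already met when the one before it is completed fails the run):
1. the red-footed slate is fully home in the stand's slot and released (z of slate in the frame of slot between -0.004 and 0.0025 m and horizontal distance between slate and slot below 0.006 m and angle between the y axis of slate and the y axis of stand, either way round below 0.06 rad and angle between slate's own z axis and vertical below 0.12 rad and contact force between the fingers and slate below 0.3 N), for 0.3 s.
2. the cap has clicked onto the stud and is pressed down on the washer by the gripper (z of cap in the frame of stand between 0.029 and 0.0365 m and horizontal distance between cap and stand below 0.003 m and angle between cap's own z axis and vertical below 0.1 rad and value of joint washer above 0.0018 m and contact force between the fingers and cap above 2 N), for 0.3 s.
At the end, for the whole second after the job is handed in: Slate untouched in the slot: underside within 2.5 mm of its floor, 6 mm of its centre, upright (0.12 rad). Cap snapped on (underside below 36.5 mm, within 3 mm of the stud axis, tilt under 0.1 rad), gripped (over 2 N) and still squeezing the washer by over 1.8 mm (6 N) for the last second (all of step 1 and all of step 2); the arm keeps its last pose, push and grip.
It fails at once if the small slate, the jar or the brass weight is moved by more than 30 mm (distance of any of small_slate, jar, weight from where it was at the start of the episode above 0.03 m).
It also fails if it takes over 70 s, if anything falls off the work surface, if the arm or the gripper's body presses on something with over 40 N, if the wrist force passes 120 N, or if a joint passes its speed limit or range.

## Working session

There is one attempt and no reset: what is moved stays moved. The work goes in short steps, Python scripts to look and compute and a tool call to move; the robot and the scene stay as the last step left them, time stands still between calls to the robot, and variables do not carry over. Pictures are saved under pics/ and viewed, at most 10 in all, crops included, and the job is handed in when it is done.

Besides the shell and the picture viewer there is one more tool, called after "Request:" as name(argument=value, ...), one argument or row to a line, values as JSON. move_arm: Moves the arm, as the interface text tells. Its arguments: {"type":"object","properties":{"series":{"type":"array"}},"required":["series"]}

```bash
mkdir -p pics
cat > h.py <<'E'
import numpy as np, cv2
from station import r
def cap(n,f):
    s=r.sense(); c=r.capture(n); cv2.imwrite(f'pics/{f}.png',c['img'][:,:,::-1]); np.save(f'pics/{f}.npy',dict(c,s=s),allow_pickle=True); return c
def load(f): return np.load(f'pics/{f}.npy',allow_pickle=True).item()
def ray(c,uv):
    K=np.array(c['camera_matrix']); 
    if 'hand_eye' in c:
        x=(uv[0]-K[0,2])/K[0,0]; y=(uv[1]-K[1,2])/K[1,1]; t=np.hypot(x,y)
        d=np.array([x/t*np.sin(t),y/t*np.sin(t),np.cos(t)]) if t>1e-9 else np.array([0,0,1.])
        H=np.array(c['hand_eye']); R=np.array(c['s']['ee_rot']); p=np.array(c['s']['tcp_pos'])
        return p+R@H[:3,3], R@H[:3,:3]@d
    R=cv2.Rodrigues(np.array(c['rvec'],float))[0]; t=np.array(c['tvec'],float).ravel()
    return -R.T@t, R.T@np.linalg.inv(K)@np.array([uv[0],uv[1],1.])
def onz(c,uv,z):
    o,d=ray(c,uv); return o+d*(z-o[2])/d[2]
E
python3 - <<'E'
from h import *
for n in ('top','side','wrist'):
    c=cap(n,n+'0')
    print(n,c['camera_matrix'],[c[k] for k in c if k not in('img','camera_matrix')])
print(r.sense())
E
```

```text
top [[499.37991821   0.         317.24316402]
 [  0.         499.37991821 232.26128998]
 [  0.           0.           1.        ]] [array([ 2.1238073 , -2.17902033,  0.16251062]), array([0.03026418, 0.51979971, 0.96271344])]
side [[488.50209856   0.         315.88495557]
 [  0.         488.50209856 239.94622206]
 [  0.           0.           1.        ]] [array([ 0.5706438 , -2.74597305,  1.09066671]), array([0.50086418, 0.19061223, 0.96808031])]
wrist [[371.64829954   0.         321.40476594]
 [  0.         371.64829954 246.26060214]
 [  0.           0.           1.        ]] [array([[ 4.05492679e-04, -9.54223546e-01, -2.99094065e-01,
         8.20635035e-02],
       [ 9.99999917e-01,  3.78339567e-04,  1.48689416e-04,
         2.33597625e-05],
       [-2.87238227e-05, -2.99094101e-01,  9.54223621e-01,
        -1.35890186e-01],
       [ 0.00000000e+00,  0.00000000e+00,  0.00000000e+00,
         1.00000000e+00]])]
{'time_s': 0.15, 'joints': array([-5.82363567e+01,  2.20807265e+01,  4.00089339e-01, -1.96983284e-02,
       -6.84120331e+01, -1.48163218e+01]), 'joint_velocities': array([ 0.09072241, -0.14698496,  0.33451653, -0.01843423, -0.04947735,
        0.01274582]), 'effort': array([ 2.74061358e-04, -3.91052091e+01,  1.87585956e+01,  4.22241211e+00,
        1.23254402e-02, -1.41118371e-04]), 'tcp_pos': array([ 0.18208063, -0.59747352,  0.24672809]), 'ee_rot': array([[-9.56610072e-01, -2.91370614e-01, -5.79611450e-04],
       [-2.91371171e-01,  9.56608832e-01,  1.54342763e-03],
       [ 1.04751977e-04,  1.64534048e-03, -9.99998641e-01]]), 'wrist_force': array([-0.74236142, -0.72717428,  0.30128446]), 'moment': array([-0.02748554, -0.07847415,  0.07146502]), 'gripper_force': 0.0, 'gripper_width': 0.9999377774548092}
```

View pics/top0.png

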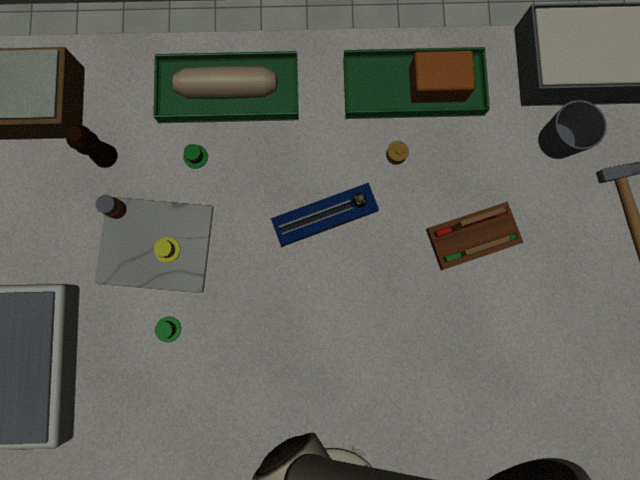

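View pics/side0.png

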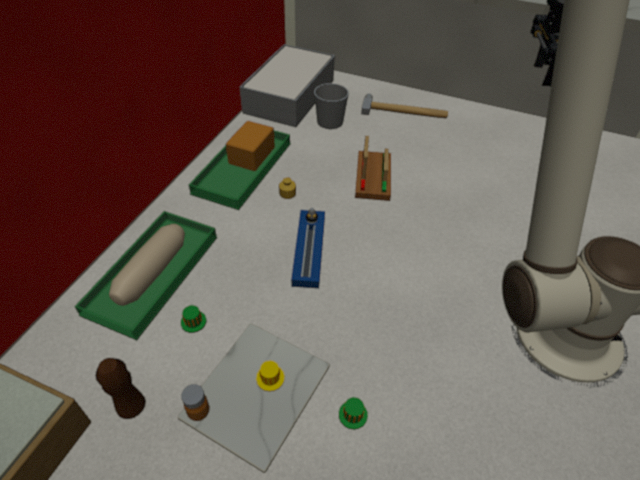

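The top view shows the stand with its stud at (360,201), the red slate in the rack near (472,220), the cap at (167,250), the weight at (398,152) and the jar at (110,207). The side view agrees.

```bash
cat > m.py <<'E'
from h import *
c=load('top0'); hsv=cv2.cvtColor(c['img'],cv2.COLOR_RGB2HSV); H,S,V=cv2.split(hsv)
def mask(h0,h1,s,v,box):
    m=((H>=h0)&(H<=h1)&(S>=s)&(V>=v)).astype(np.uint8); k=np.zeros_like(m); x0,y0,x1,y1=box; k[y0:y1,x0:x1]=m[y0:y1,x0:x1]; return k
def rect(m,z):
    p=np.argwhere(m)[:,::-1].astype(np.float32)
    w=np.array([onz(c,q,z)[:2] for q in p],np.float32)
    rc=cv2.minAreaRect(w); b=cv2.boxPoints(rc); return rc,b.round(4).tolist(),w.mean(0),len(p)
print('stand',rect(mask(105,125,150,30,(260,170,390,255)),.025))
print('cap',rect(mask(25,33,150,60,(145,230,190,270)),.016))
mr=mask(0,5,200,80,(425,200,525,270))
mr2=mask(174,180,200,80,(425,200,525,270)); 
print('red',rect(mr|mr2,.029))
print('redpix',np.argwhere(mr|mr2)[:,::-1].min(0),np.argwhere(mr|mr2)[:,::-1].max(0))
print('rack',rect(mask(3,18,100,30,(420,195,530,275)),.02))
print(onz(c,(360,201),.059))
im=c['img'][185:285,415:535,::-1]; im2=c['img'][170:260,260:390,::-1]
a=cv2.resize(im,None,fx=6,fy=6,interpolation=cv2.INTER_CUBIC); cv2.imwrite('pics/rk.png',cv2.convertScaleAbs(a,alpha=1.6))
E
python3 m.py
```

```text
stand (((0.5597128868103027, 0.0006626099348068237), (0.059519149363040924, 0.21091321110725403), 19.099498748779297), [[0.49709999561309814, 0.09059999883174896], [0.566100001335144, -0.10869999974966049], [0.6223000288009644, -0.0892999991774559], [0.5533000230789185, 0.11010000109672546]], array([ 5.5920684e-01, -2.6363221e-05], dtype=float32), 2000)
cap (((0.49584469199180603, 0.32362547516822815), (0.05091758444905281, 0.04693648964166641), 88.55315399169922), [[0.4717000126838684, 0.298799991607666], [0.5187000036239624, 0.29760000109672546], [0.5199000239372253, 0.34850001335144043], [0.4729999899864197, 0.349700003862381]], array([0.4961707, 0.3245434], dtype=float32), 427)
red (((0.5342569351196289, -0.29510995745658875), (0.009579481557011604, 0.14728915691375732), 16.916597366333008), [[0.5081999897956848, -0.22599999606609344], [0.5511000156402588, -0.367000013589859], [0.5602999925613403, -0.36419999599456787], [0.5174000263214111, -0.2232999950647354]], array([ 0.521536  , -0.25511214], dtype=float32), 82)
redpix [437 212] [505 235]
rack (((0.5086894035339355, -0.3027873635292053), (0.08871185034513474, 0.1780802309513092), 16.979694366455078), [[0.44029998779296875, -0.2305999994277954], [0.49230000376701355, -0.4009000062942505], [0.5770999789237976, -0.375], [0.5250999927520752, -0.20469999313354492]], array([ 0.5091487 , -0.30484375], dtype=float32), 3290)
[ 0.57750744 -0.06894943  0.059     ]
```

View pics/rk.png

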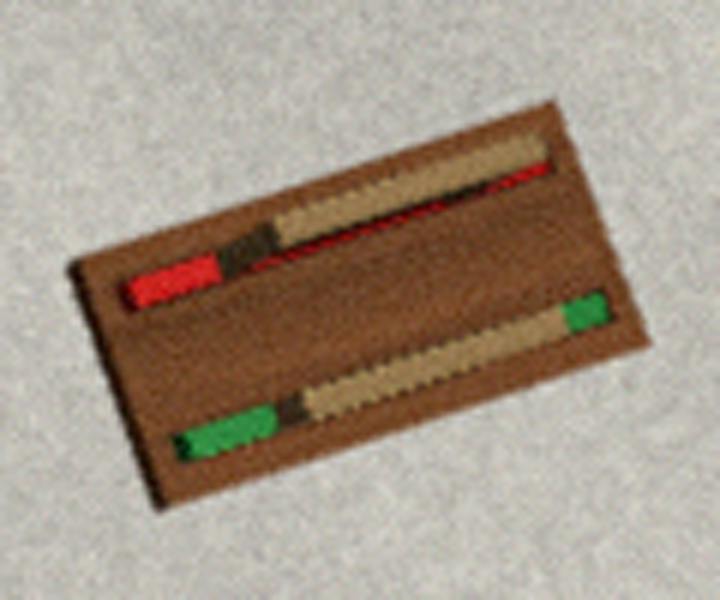

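The crop shows the red-footed slate in the far slot, with its top edge from about (277,225) to (548,145), and the green one nearer. I'm moving above the slate and aligning the jaws across its thickness.

Request:
move_arm(
  series=[
    {"grip": 1,"xyz": [-425,187,0],"angular": [0,0,-1.57]},
    {"grip": 1,"xyz": [-425,187,0],"angular": [0,0,-1.57]},
    {"grip": 1,"xyz": [-425,187,0],"angular": [0,0,-1.57]},
    {"grip": 1,"xyz": [-425,187,0],"angular": [0,0,-1.57]},
    {"grip": 1,"xyz": [-425,187,0],"angular": [0,0,-1.57]},
    {"grip": 1,"xyz": [-425,187,0],"angular": [0,0,-1.57]},
    {"grip": 1,"xyz": [-425,187,0],"angular": [0,0,-1.57]},
    {"grip": 1,"xyz": [-425,187,0],"angular": [0,0,-1.57]},
    {"grip": 1,"xyz": [-425,187,0],"angular": [0,0,-1.57]},
    {"grip": 1,"xyz": [-425,187,0],"angular": [0,0,-1.57]},
  ],
)

```text
time_s: 1.15
tcp_pos: [0.5373, -0.2919, 0.2468]
ee_rot: [[0.233, -0.972, 0.0], [-0.972, -0.233, 0.0], [-0.0, -0.0, -1.0]]
wrist_force: [-0.2, -0.4, 0.0]
gripper_width: 0.999
gripper_force: 0.0
```

Request:
move_arm(
  series=[
    {"grip": 1,"xyz": [0,0,0],"angular": [0,0,0]},
    {"grip": 1,"xyz": [0,0,0],"angular": [0,0,0]},
  ],
)

```text
time_s: 1.35
tcp_pos: [0.534, -0.2948, 0.247]
ee_rot: [[0.222, -0.975, -0.001], [-0.975, -0.222, 0.0], [-0.001, 0.001, -1.0]]
wrist_force: [0.3, -0.6, 0.1]
gripper_width: 0.998
gripper_force: 0.0
```

Run:
```python
from h import *
c=cap('wrist','w1'); s=r.sense(); print(s['tcp_pos'],s['ee_rot'],s['wrist_force'])
```

```text
[ 0.53357762 -0.29533614  0.24723344] [[ 2.20920083e-01 -9.75291427e-01 -9.74110646e-04]
 [-9.75291790e-01 -2.20920448e-01  2.83090112e-04]
 [-4.91296320e-04  8.87501824e-04 -9.99999485e-01]] [-0.11241021 -0.23212238 -0.17491582]
```

View pics/w1.png

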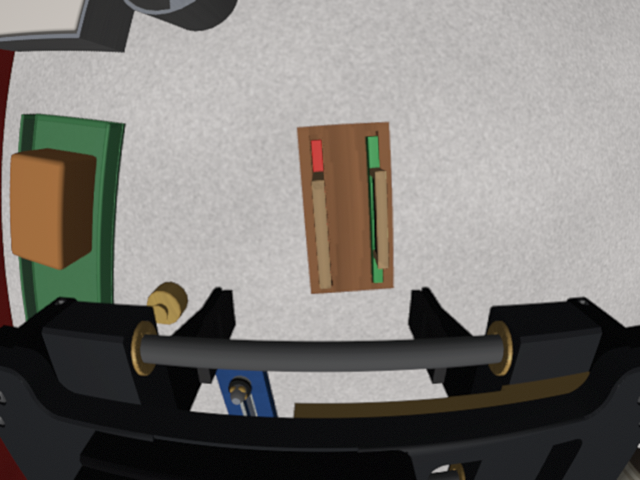

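The wrist view shows the slate's top edge from (318,180) to (325,288), between the jaws. It is about 4° off the jaw axis because the turn was cut short by the row limit.

Run:
```python
from h import *
c=load('w1'); hsv=cv2.cvtColor(c['img'],cv2.COLOR_RGB2HSV); H,S,V=cv2.split(hsv)
print(hsv[240,321],hsv[240,345],hsv[155,317])
m=np.zeros((480,640),np.uint8); sub=(slice(176,294),slice(308,336))
m[sub]=((H>12)&(S<150)&(V>95))[sub]
n,l,st,_=cv2.connectedComponentsWithStats(m); k=1+st[1:,4].argmax(); print(st[k])
w=np.array([onz(c,q,.101)[:2] for q in np.argwhere(l==k)[:,::-1]],np.float32); print(cv2.minAreaRect(w), w.mean(0))
v=cv2.fitLine(w,cv2.DIST_HUBER,0,.01,.01).ravel(); print(v,np.degrees(np.arctan2(v[1],v[0])))
# stand in wrist: stud
```

```text
[ 17  95 158] [ 13 134 122] [  1 174 199]
[ 308  176   28  117 2336]
((0.5347488522529602, -0.2968411445617676), (0.021567776799201965, 0.09581349045038223), 13.416837692260742) [ 0.53579736 -0.29839042]
[ 0.25574827 -0.9667434   0.5357972  -0.29839066] -75.18207
```

Run:
```python
from h import *
c=load('w1'); hsv=cv2.cvtColor(c['img'],cv2.COLOR_RGB2HSV); H,S,V=cv2.split(hsv)
m=np.zeros((480,640),np.uint8); sub=(slice(176,300),slice(306,338))
m[sub]=((S<118)&(V>135)&(H>14))[sub]
n,l,st,_=cv2.connectedComponentsWithStats(m); k=1+st[1:,4].argmax(); print(st[k])
w=np.array([onz(c,q,.101)[:2] for q in np.argwhere(l==k)[:,::-1]],np.float32); print(cv2.minAreaRect(w), w.mean(0))
v=cv2.fitLine(w,cv2.DIST_HUBER,0,.01,.01).ravel(); print(np.degrees(np.arctan2(v[1],v[0])))
```

```text
[ 312  181   19  108 1230]
((0.5346525311470032, -0.29664701223373413), (0.009692919440567493, 0.08854924887418747), 16.62921714782715) [ 0.5353202 -0.2983676]
-73.07897
```

Request:
move_arm(
  series=[
    {"grip": 1,"xyz": [1.5,-0.8,30],"angular": [0,0,-0.073]},
    {"grip": 1,"xyz": [1.5,-0.8,70],"angular": [0,0,-0.073]},
    {"grip": 1,"xyz": [1.5,-0.8,105],"angular": [0,0,-0.073]},
    {"grip": 1,"xyz": [1.5,-0.8,130],"angular": [0,0,-0.073]},
    {"grip": 1,"xyz": [1.5,-0.8,145],"angular": [0,0,-0.073]},
    {"grip": 1,"xyz": [1.5,-0.8,153],"angular": [0,0,-0.073]},
    {"grip": 1,"xyz": [1.5,-0.8,153],"angular": [0,0,-0.073]},
  ],
)

```text
time_s: 2.1
tcp_pos: [0.5341, -0.297, 0.0937]
ee_rot: [[0.291, -0.957, -0.002], [-0.957, -0.291, 0.001], [-0.001, 0.002, -1.0]]
wrist_force: [0.2, 0.2, 0.1]
gripper_width: 0.995
gripper_force: 0.0
```

Request:
move_arm(
  series=[
    {"grip": 0,"xyz": [0,0,0],"angular": [0,0,0]},
    {"grip": 0,"xyz": [0,0,0],"angular": [0,0,0]},
    {"grip": 0,"xyz": [0,0,0],"angular": [0,0,0]},
    {"grip": 0,"xyz": [0,0,0],"angular": [0,0,0]},
    {"grip": 0,"xyz": [0,0,0],"angular": [0,0,0]},
    {"grip": 0,"xyz": [0,0,0],"angular": [0,0,0]},
    {"grip": 0,"xyz": [0,0,0],"angular": [0,0,0]},
    {"grip": 0,"xyz": [0,0,0],"angular": [0,0,0]},
    {"grip": 0,"xyz": [0,0,0],"angular": [0,0,0]},
  ],
)

```text
time_s: 3.0
tcp_pos: [0.5354, -0.2963, 0.0945]
ee_rot: [[0.294, -0.956, -0.0], [-0.956, -0.294, 0.0], [-0.0, 0.0, -1.0]]
wrist_force: [0.2, -0.1, 0.5]
gripper_width: 0.262
gripper_force: 0.0
```

Request:
move_arm(
  series=[
    {"grip": 0,"xyz": [0,0,0],"angular": [0,0,0]},
    {"grip": 0,"xyz": [0,0,0],"angular": [0,0,0]},
    {"grip": 0,"xyz": [0,0,0],"angular": [0,0,0]},
    {"grip": 0,"xyz": [0,0,0],"angular": [0,0,0]},
    {"grip": 0,"xyz": [0,0,0],"angular": [0,0,0]},
  ],
)

```text
time_s: 3.5
tcp_pos: [0.5353, -0.2963, 0.0945]
ee_rot: [[0.294, -0.956, -0.0], [-0.956, -0.294, 0.0], [-0.0, 0.0, -1.0]]
wrist_force: [0.4, -1.1, -0.2]
gripper_width: 0.111
gripper_force: 29.9
```

Request:
move_arm(
  series=[
    {"grip": 0,"xyz": [0,0,-10],"angular": [0,0,0]},
    {"grip": 0,"xyz": [0,0,-25],"angular": [0,0,0]},
    {"grip": 0,"xyz": [0,0,-50],"angular": [0,0,0]},
    {"grip": 0,"xyz": [0,0,-80],"angular": [0,0,0]},
    {"grip": 0,"xyz": [0,0,-100],"angular": [0,0,0]},
    {"grip": 0,"xyz": [0,0,-100],"angular": [0,0,0]},
  ],
)

```text
time_s: 4.1
tcp_pos: [0.5372, -0.2971, 0.199]
ee_rot: [[0.294, -0.956, 0.008], [-0.956, -0.294, -0.003], [0.005, -0.007, -1.0]]
wrist_force: [0.4, -0.9, -1.3]
gripper_width: 0.112
gripper_force: 29.9
```

Request:
move_arm(
  series=[
    {"grip": 0,"xyz": [-15,-6,0],"angular": [0,0,-0.035]},
    {"grip": 0,"xyz": [-50,-19,0],"angular": [0,0,-0.035]},
    {"grip": 0,"xyz": [-90,-34,0],"angular": [0,0,-0.035]},
    {"grip": 0,"xyz": [-135,-50,0],"angular": [0,0,-0.035]},
    {"grip": 0,"xyz": [-180,-67,0],"angular": [0,0,-0.035]},
    {"grip": 0,"xyz": [-225,-84,0],"angular": [0,0,-0.035]},
    {"grip": 0,"xyz": [-260,-97,0],"angular": [0,0,-0.035]},
    {"grip": 0,"xyz": [-285,-106,0],"angular": [0,0,-0.035]},
    {"grip": 0,"xyz": [-296,-110,0],"angular": [0,0,-0.035]},
    {"grip": 0,"xyz": [-296,-110,0],"angular": [0,0,-0.035]},
  ],
)

```text
time_s: 5.1
tcp_pos: [0.5529, 0.0204, 0.1935]
ee_rot: [[0.33, -0.944, -0.002], [-0.944, -0.33, -0.0], [-0.0, 0.002, -1.0]]
wrist_force: [-0.3, -0.4, -1.0]
gripper_width: 0.109
gripper_force: 29.9
```

Request:
move_arm(
  series=[
    {"grip": 0,"xyz": [0,0,0],"angular": [0,0,0]},
    {"grip": 0,"xyz": [0,0,0],"angular": [0,0,0]},
    {"grip": 0,"xyz": [0,0,0],"angular": [0,0,0]},
  ],
)

```text
time_s: 5.4
tcp_pos: [0.5535, 0.0178, 0.1944]
ee_rot: [[0.325, -0.946, -0.0], [-0.946, -0.325, -0.0], [-0.0, 0.0, -1.0]]
wrist_force: [-0.1, -0.3, -1.0]
gripper_width: 0.109
gripper_force: 29.9
```

Run:
```python
from h import *
c=cap('wrist','w2'); s=r.sense(); print(s['tcp_pos'],s['ee_rot'],s['wrist_force'])
```

```text
[0.55350795 0.01785577 0.19450701] [[ 3.25320690e-01 -9.45603728e-01 -1.95901524e-04]
 [-9.45603748e-01 -3.25320685e-01 -5.61349750e-05]
 [-1.06493764e-05  2.03507084e-04 -9.99999979e-01]] [-0.69314295 -0.47392359 -1.23037945]
```

View pics/w2.png

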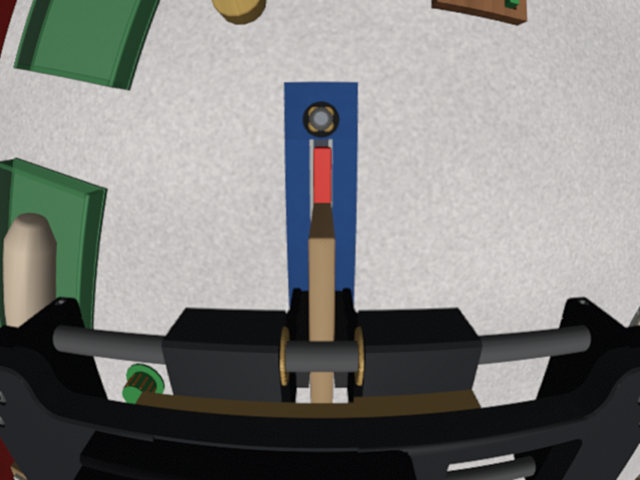

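The wrist view shows the stand square under the held slate: stud at (320,119), stand edges at columns about 285 and 357, red foot centred at column 322.

Run:
```python
from h import *
c=load('w2'); R=np.array(c['s']['ee_rot']); p=np.array(c['s']['tcp_pos'])
hsv=cv2.cvtColor(c['img'],cv2.COLOR_RGB2HSV); H,S,V=cv2.split(hsv)
T=lambda uv,z:(R.T@(onz(c,uv,z)-p))*1000
b=(H>100)&(H<125)&(S>120)
for row in (90,110,150,180,220,260):
    x=np.flatnonzero(b[row,260:380])+260; print(row,x[0],x[-1]+1,[T((q,row),.025)[:2].round(1) for q in (x[0],x[-1]+1)])
col=np.flatnonzero(b[60:120,298])+60; print('stand end',T((298,col[0]),.025)[:2])
rd=((H<6)|(H>174))&(S>150); rd[:,:305]=0; rd[:,340:]=0; rd[:100]=0
q=np.argwhere(rd); print('red',q.min(0),q.max(0)); 
for row in (155,170,190):
    x=np.flatnonzero(rd[row]); print([T((k,row),.129)[:2].round(1) for k in (x[0],x[-1]+1)])
print('foot end',T((322,q[:,0].min()),.129)[:2])
# stud: dark washer blob / grey top
g=((S<60)&(V>70)&(V<170)); g[:,:308]=0; g[:,333:]=0; g[:107]=0; g[131:]=0
q=np.argwhere(g)[:,::-1]; (cx,cy),rr=cv2.minEnclosingCircle(q.astype(np.float32)); print('stud',cx,cy,rr,q.mean(0),T((cx,cy),.059)[:2],T(q.mean(0),.059)[:2])
k=((V<60)&~b); k[:,:300]=0;k[:,342:]=0;k[:98]=0;k[136:]=0
q=np.argwhere(k)[:,::-1]; (cx,cy),rr=cv2.minEnclosingCircle(q.astype(np.float32)); print('washer',cx,cy,rr,T((cx,cy),.037)[:2])
```

```text
90 285 357 [array([118.7, -29.9]), array([118.8,  28.1])]
110 285 357 [array([102.1, -29.9]), array([102.1,  28.2])]
150 286 357 [array([ 69.1, -29.4]), array([69.1, 28.5])]
180 286 356 [array([ 44.2, -29.7]), array([44.2, 28.1])]
220 287 356 [array([ 10.1, -29.6]), array([10.2, 28.8])]
260 288 355 [array([-25.7, -29.7]), array([-25.7,  28.9])]
stand end [124.36623607 -19.34433106]
red [147 314] [202 330]
[array([70.8, -4.5]), array([70.9,  4.6])]
[array([62.7, -4.5]), array([62.7,  4.7])]
[array([51.7, -4.6]), array([51.7,  4.7])]
foot end [75.18755715 -0.19993878]
stud 320.5 118.5 11.068072319030762 [320.64957265 118.94017094] [93.43036524 -1.17137381] [93.10852787 -1.06415433]
washer 320.5 119.0 17.755380630493164 [93.91454977 -1.22329754]
```

Request:
move_arm(
  series=[
    {"grip": 0,"xyz": [-0.8,-1,15],"angular": [0,0,0]},
    {"grip": 0,"xyz": [-0.8,-1,35],"angular": [0,0,0]},
    {"grip": 0,"xyz": [-0.8,-1,55],"angular": [0,0,0]},
    {"grip": 0,"xyz": [-0.8,-1,68],"angular": [0,0,0]},
    {"grip": 0,"xyz": [-0.8,-1,74],"angular": [0,0,0]},
    {"grip": 0,"xyz": [-0.8,-1,77],"angular": [0,0,0]},
    {"grip": 0,"xyz": [-0.8,-1,80],"angular": [0,0,0]},
    {"grip": 0,"xyz": [-0.8,-1,83],"angular": [0,0,0]},
    {"grip": 0,"xyz": [-0.8,-1,86],"angular": [0,0,0]},
    {"grip": 0,"xyz": [-0.8,-1,86],"angular": [0,0,0]},
  ],
)

```text
time_s: 6.45
tcp_pos: [0.5542, 0.02, 0.1084]
ee_rot: [[0.327, -0.945, -0.0], [-0.945, -0.327, 0.0], [-0.0, 0.0, -1.0]]
wrist_force: [0.2, -0.1, -1.8]
gripper_width: 0.117
gripper_force: 29.9
```

Request:
move_arm(
  series=[
    {"grip": 0,"xyz": [0,0,3],"angular": [0,0,0]},
    {"grip": 0,"xyz": [0,0,6],"angular": [0,0,0]},
    {"grip": 0,"xyz": [0,0,9],"angular": [0,0,0]},
    {"grip": 0,"xyz": [0,0,11],"angular": [0,0,0]},
    {"grip": 0,"xyz": [0,0,12.5],"angular": [0,0,0]},
    {"grip": 0,"xyz": [0,0,13.5],"angular": [0,0,0]},
    {"grip": 0,"xyz": [0,0,13.5],"angular": [0,0,0]},
    {"grip": 0,"xyz": [0,0,13.5],"angular": [0,0,0]},
  ],
)

```text
time_s: 7.25
tcp_pos: [0.5546, 0.02, 0.0954]
ee_rot: [[0.327, -0.945, 0.001], [-0.945, -0.327, 0.0], [0.0, -0.001, -1.0]]
wrist_force: [-1.4, -0.3, 2.0]
gripper_width: 0.113
gripper_force: 29.9
```

Contact with the floor is at the expected height. I'm releasing the slate and retreating upward.

Request:
move_arm(
  series=[
    {"grip": 1,"xyz": [0,0,0],"angular": [0,0,0]},
    {"grip": 1,"xyz": [0,0,0],"angular": [0,0,0]},
    {"grip": 1,"xyz": [0,0,0],"angular": [0,0,0]},
    {"grip": 1,"xyz": [0,0,0],"angular": [0,0,0]},
    {"grip": 1,"xyz": [0,0,0],"angular": [0,0,0]},
    {"grip": 1,"xyz": [0,0,-15],"angular": [0,0,0]},
    {"grip": 1,"xyz": [0,0,-45],"angular": [0,0,0]},
    {"grip": 1,"xyz": [0,0,-80],"angular": [0,0,0]},
    {"grip": 1,"xyz": [0,0,-100],"angular": [0,0,0]},
    {"grip": 1,"xyz": [0,0,-100],"angular": [0,0,0]},
  ],
)

```text
time_s: 8.25
tcp_pos: [0.5562, 0.0204, 0.1987]
ee_rot: [[0.327, -0.945, 0.008], [-0.945, -0.327, 0.002], [0.001, -0.008, -1.0]]
wrist_force: [1.3, 0.7, -0.4]
gripper_width: 0.932
gripper_force: 0.0
```

Run:
```python
from h import *
c=cap('wrist','w3'); s=r.sense(); print(s['tcp_pos'],s['ee_rot'],s['wrist_force'])
R=np.array(c['s']['ee_rot']); p=np.array(c['s']['tcp_pos'])
hsv=cv2.cvtColor(c['img'],cv2.COLOR_RGB2HSV); H,S,V=cv2.split(hsv)
T=lambda uv,z:(R.T@(onz(c,uv,z)-p))*1000
b=(H>100)&(H<125)&(S>120)
for row in (110,150,200,250):
    x=np.flatnonzero(b[row,260:380])+260; print(row,[T((q,row),.025)[:2].round(1) for q in (x[0],x[-1]+1)])
rd=((H<6)|(H>174))&(S>150); rd[:,:290]=0; rd[:,350:]=0
q=np.argwhere(rd); print(q.min(0),q.max(0))
for row in range(q[:,0].min()+4,q[:,0].max()-4,15):
    x=np.flatnonzero(rd[row]); print(row,[T((k,row),.030)[:2].round(1) for k in (x[0],x[-1]+1)])
print('foot end',T((321,q[:,0].min()),.030)[:2], onz(c,(321,q[:,0].min()),.030))
cc=cv2.resize(c['img'][60:310,240:400],None,fx=2.4,fy=2.4); cv2.imwrite('pics/w3c.png',cc[:,:,::-1])
```

```text
[0.55488808 0.02025284 0.19649425] [[ 3.26828112e-01 -9.45077980e-01  3.31602404e-03]
 [-9.45083790e-01 -3.26825640e-01  1.27709080e-03]
 [-1.23188717e-04 -3.55130974e-03 -9.99993686e-01]] [-0.66264114 -1.48337996 -0.06451063]Traceback (most recent call last):
  File "<stdin>", line 3, in <module>
KeyError: 's'
```

```bash
sed -i "s/c=r.capture(n);/c=r.capture(n); c=dict(c,s=s);/" h.py
python3 - <<'E'
from h import *
c=cap('wrist','w4')
R=np.array(c['s']['ee_rot']); p=np.array(c['s']['tcp_pos']); print(p,R)
hsv=cv2.cvtColor(c['img'],cv2.COLOR_RGB2HSV); H,S,V=cv2.split(hsv)
T=lambda uv,z:(R.T@(onz(c,uv,z)-p))*1000
b=(H>100)&(H<125)&(S>120)
for row in (110,150,200,250):
    x=np.flatnonzero(b[row,260:380])+260; print(row,[T((q,row),.025)[:2].round(1) for q in (x[0],x[-1]+1)])
rd=((H<6)|(H>174))&(S>150); rd[:,:290]=0; rd[:,350:]=0
q=np.argwhere(rd); print(q.min(0),q.max(0))
for row in range(q[:,0].min()+4,q[:,0].max()-4,10):
    x=np.flatnonzero(rd[row]); print(row,[T((k,row),.030)[:2].round(1) for k in (x[0],x[-1]+1)])
print('foot end',T((321,q[:,0].min()),.030)[:2], onz(c,(321,q[:,0].min()),.030))
g=((S<60)&(V>70)&(V<170)); g[:,:308]=0; g[:,333:]=0; g[:107]=0; g[131:]=0
q=np.argwhere(g)[:,::-1]; (cx,cy),rr=cv2.minEnclosingCircle(q.astype(np.float32)); print('stud',cx,cy,rr,onz(c,(cx,cy),.059))
cc=cv2.resize(c['img'][60:310,240:400],None,fx=2.4,fy=2.4); cv2.imwrite('pics/w3c.png',cc[:,:,::-1])
E
```

```text
[0.55488808 0.02025284 0.19649425] [[ 3.26828112e-01 -9.45077980e-01  3.31602404e-03]
 [-9.45083790e-01 -3.26825640e-01  1.27709080e-03]
 [-1.23188717e-04 -3.55130974e-03 -9.99993686e-01]]
110 [array([102.2, -26.8]), array([102.3,  31.7])]
150 [array([ 69. , -26.3]), array([69.1, 31.2])]
200 [array([ 26.9, -26.9]), array([27. , 31.1])]
250 [array([-17.2, -26.1]), array([-17.2,  31.4])]
[143 318] [179 329]
147 [array([71.5, -3.2]), array([71.5,  5.6])]
157 [array([63.3, -3.3]), array([63.3,  5.6])]
167 [array([55.1, -3.3]), array([55.1,  5.7])]
foot end [74.7311304  -0.83462945] [ 0.58065318 -0.04988894  0.03      ]
stud 324.3823547363281 116.35294342041016 10.910435676574707 [ 0.58488498 -0.06997997  0.059     ]
```

View pics/w3c.png

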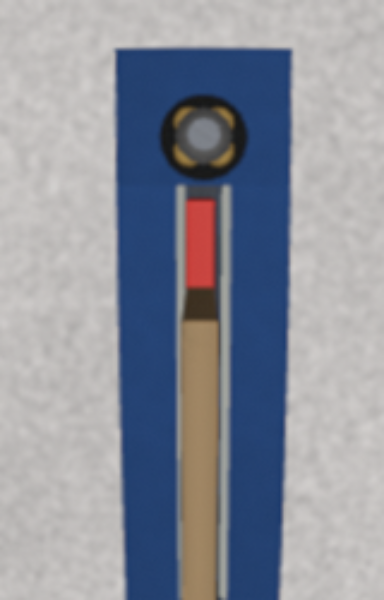

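The slate sits upright in the slot, red foot about 19–20 mm from the stud and about 1 mm off the slot's centreline. On to the cap.

Request:
move_arm(
  series=[
    {"grip": 1,"xyz": [-20,-3,-5],"angular": [0,0,0]},
    {"grip": 1,"xyz": [-60,-9,-15],"angular": [0,0,0]},
    {"grip": 1,"xyz": [-105,-15,-15],"angular": [0,0,0]},
    {"grip": 1,"xyz": [-150,-21,-15],"angular": [0,0,0]},
    {"grip": 1,"xyz": [-195,-28,-15],"angular": [0,0,0]},
    {"grip": 1,"xyz": [-240,-34,-10],"angular": [0,0,0]},
    {"grip": 1,"xyz": [-280,-40,0],"angular": [0,0,0]},
    {"grip": 1,"xyz": [-306,-43,10],"angular": [0,0,0]},
    {"grip": 1,"xyz": [-306,-43,10],"angular": [0,0,0]},
    {"grip": 1,"xyz": [-306,-43,10],"angular": [0,0,0]},
  ],
)

```text
time_s: 9.35
tcp_pos: [0.494, 0.323, 0.1831]
ee_rot: [[0.328, -0.945, -0.003], [-0.945, -0.328, -0.003], [0.002, 0.004, -1.0]]
wrist_force: [0.2, -0.0, 0.6]
gripper_width: 1.001
gripper_force: 0.0
```

Request:
move_arm(
  series=[
    {"grip": 1,"xyz": [0,0,0],"angular": [0,0,0]},
    {"grip": 1,"xyz": [0,0,0],"angular": [0,0,0]},
  ],
)

```text
time_s: 9.55
tcp_pos: [0.4952, 0.3222, 0.1852]
ee_rot: [[0.325, -0.946, 0.0], [-0.946, -0.325, -0.0], [0.0, 0.0, -1.0]]
wrist_force: [-0.8, 0.2, 1.4]
gripper_width: 0.998
gripper_force: 0.0
```

```bash
cat > mc.py <<'E'
from h import *
import sys
c=cap('wrist',sys.argv[1])
R=np.array(c['s']['ee_rot']); p=np.array(c['s']['tcp_pos']); print(p,R.round(4))
hsv=cv2.cvtColor(c['img'],cv2.COLOR_RGB2HSV); H,S,V=cv2.split(hsv)
T=lambda uv,z:(R.T@(onz(c,uv,z)-p))*1000
m=((H>=24)&(H<=34)&(S>140)&(V>50)).astype(np.uint8)
n,l,st,ce=cv2.connectedComponentsWithStats(m); k=1+st[1:,4].argmax(); print(st[k],ce[k])
q=np.argwhere(l==k)[:,::-1]
w=np.array([T(a,.016)[:2] for a in q],np.float32)
print('enclosing, flange plane',cv2.minEnclosingCircle(w), w.min(0),w.max(0))
w=np.array([T(a,.047)[:2] for a in q],np.float32); print('knob plane ext',w.min(0),w.max(0))
E
python3 mc.py w5
```

```text
[0.49522356 0.32215546 0.18518208] [[ 3.255e-01 -9.455e-01  0.000e+00]
 [-9.455e-01 -3.255e-01 -1.000e-04]
 [ 1.000e-04  0.000e+00 -1.000e+00]]
[ 293  202   57   59 1051] [324.92388202 236.96860133]
enclosing, flange plane ((-0.04419220611453056, -1.07786226272583), 25.66478157043457) [-25.60013 -24.68669] [25.581203 23.10242 ]
knob plane ext [-14.6069975 -22.231985 ] [31.37362  20.701101]
```

View pics/w5.png

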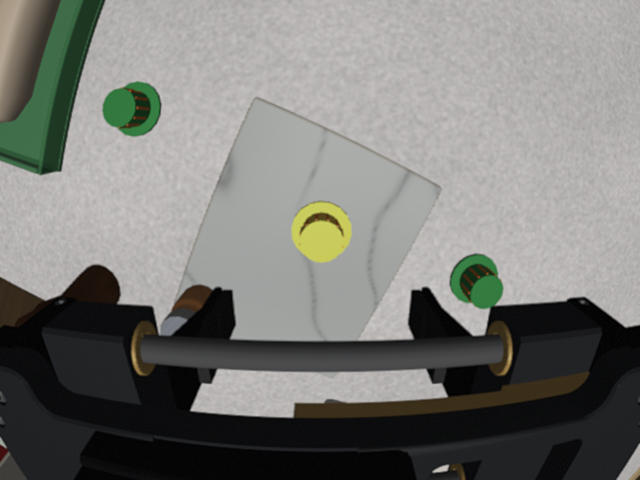

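The cap is centred in the view at (321,232). The jar at (190,308) and a green look-alike at (478,280) lie toward the fingers, so I'm checking clearances.

Run:
```python
from h import *
c=load('w5'); R=np.array(c['s']['ee_rot']); p=np.array(c['s']['tcp_pos'])
T=lambda uv,z:((R.T@(onz(c,uv,z)-p))*1000).round(0)[:2]
print('jar lid',T((180,320),.077),'green',T((474,278),.004))
t=load('top0'); print('jar top view',((R.T@(onz(t,(106,204),.077)-p))*1000).round(0))
```

```text
jar lid [ -55. -112.] green [-49. 149.]
jar top view [ -68. -113.  108.]
```

Request:
move_arm(
  series=[
    {"grip": 1,"xyz": [0,-1,30],"angular": [0,0,0]},
    {"grip": 1,"xyz": [0,-1,70],"angular": [0,0,0]},
    {"grip": 1,"xyz": [0,-1,105],"angular": [0,0,0]},
    {"grip": 1,"xyz": [0,-1,128],"angular": [0,0,0]},
    {"grip": 1,"xyz": [0,-1,138],"angular": [0,0,0]},
    {"grip": 1,"xyz": [0,-1,141],"angular": [0,0,0]},
    {"grip": 1,"xyz": [0,-1,141],"angular": [0,0,0]},
    {"grip": 1,"xyz": [0,-1,141],"angular": [0,0,0]},
  ],
)

```text
time_s: 10.4
tcp_pos: [0.4967, 0.3242, 0.0456]
ee_rot: [[0.327, -0.945, 0.002], [-0.945, -0.327, 0.002], [-0.001, -0.003, -1.0]]
wrist_force: [0.1, -0.8, -0.4]
gripper_width: 1.0
gripper_force: 0.0
```

Request:
move_arm(
  series=[
    {"grip": 0,"xyz": [0,0,0],"angular": [0,0,0]},
    {"grip": 0,"xyz": [0,0,0],"angular": [0,0,0]},
    {"grip": 0,"xyz": [0,0,0],"angular": [0,0,0]},
    {"grip": 0,"xyz": [0,0,0],"angular": [0,0,0]},
    {"grip": 0,"xyz": [0,0,0],"angular": [0,0,0]},
    {"grip": 0,"xyz": [0,0,0],"angular": [0,0,0]},
    {"grip": 0,"xyz": [0,0,0],"angular": [0,0,0]},
    {"grip": 0,"xyz": [0,0,0],"angular": [0,0,0]},
    {"grip": 0,"xyz": [0,0,0],"angular": [0,0,0]},
  ],
)

```text
time_s: 11.3
tcp_pos: [0.4958, 0.3235, 0.044]
ee_rot: [[0.327, -0.945, -0.0], [-0.945, -0.327, -0.0], [0.0, 0.0, -1.0]]
wrist_force: [0.3, 0.4, -1.1]
gripper_width: 0.384
gripper_force: 30.0
```

Request:
move_arm(
  series=[
    {"grip": 0,"xyz": [0,0,-20],"angular": [0,0,0]},
    {"grip": 0,"xyz": [0,0,-55],"angular": [0,0,0]},
    {"grip": 0,"xyz": [10,1,-95],"angular": [0,0,0]},
    {"grip": 0,"xyz": [35,4,-130],"angular": [0,0,0]},
    {"grip": 0,"xyz": [70,8,-156],"angular": [0,0,0]},
    {"grip": 0,"xyz": [115,13,-156],"angular": [0,0,0]},
    {"grip": 0,"xyz": [160,18,-156],"angular": [0,0,0]},
    {"grip": 0,"xyz": [205,23,-156],"angular": [0,0,0]},
    {"grip": 0,"xyz": [250,28,-156],"angular": [0,0,0]},
    {"grip": 0,"xyz": [295,33,-156],"angular": [0,0,0]},
  ],
)

```text
time_s: 12.3
tcp_pos: [0.561, 0.0322, 0.2]
ee_rot: [[0.327, -0.945, -0.0], [-0.945, -0.327, 0.0], [-0.0, 0.0, -1.0]]
wrist_force: [1.0, 0.4, -1.2]
gripper_width: 0.38
gripper_force: 30.0
```

Request:
move_arm(
  series=[
    {"grip": 0,"xyz": [40,4,0],"angular": [0,0,0]},
    {"grip": 0,"xyz": [75,8,0],"angular": [0,0,0]},
    {"grip": 0,"xyz": [96,11,0],"angular": [0,0,0]},
    {"grip": 0,"xyz": [105,11.6,0],"angular": [0,0,0]},
    {"grip": 0,"xyz": [105,11.6,0],"angular": [0,0,0]},
    {"grip": 0,"xyz": [105,11.6,0],"angular": [0,0,0]},
    {"grip": 0,"xyz": [105,11.6,0],"angular": [0,0,0]},
  ],
)

```text
time_s: 13.0
tcp_pos: [0.5843, -0.0679, 0.2001]
ee_rot: [[0.328, -0.945, -0.0], [-0.945, -0.328, 0.0], [-0.0, -0.0, -1.0]]
wrist_force: [-0.4, -0.5, 0.1]
gripper_width: 0.382
gripper_force: 30.0
```

```bash
python3 mc.py w6; python3 -c "
from h import *
print(r.sense()['wrist_force'])
c=load('w6');cc=cv2.resize(c['img'][130:380,200:440],None,fx=2.4,fy=2.4); cv2.imwrite('pics/w6c.png',cc[:,:,::-1])"
```

```text
[ 0.58431026 -0.06789515  0.20007377] [[ 3.283e-01 -9.446e-01 -0.000e+00]
 [-9.446e-01 -3.283e-01  2.000e-04]
 [-2.000e-04 -0.000e+00 -1.000e+00]]
[ 280  299   83   43 2850] [321.49859649 322.80947368]
enclosing, flange plane ((-111.0443344116211, -0.5387818217277527), 41.38996505737305) [-117.663414  -41.6895  ] [-70.29467  40.46375]
knob plane ext [-98.26094 -37.70146] [-55.481792  36.491886]
[ 0.43929829 -0.49814611 -0.14641797]
```

View pics/w6c.png

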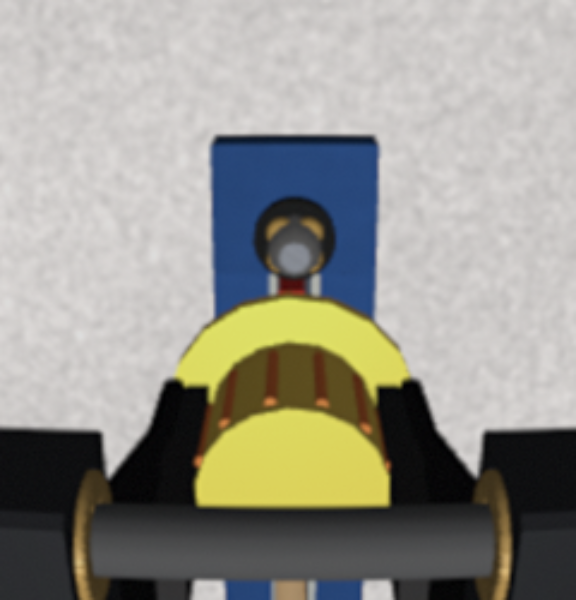

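Stud top at (322.9,237.5) in full-image pixels, with the cap's front flange edge at row 253. I'm working out the offset between cap and stud.

Run:
```python
from h import *
c=load('w6'); R=np.array(c['s']['ee_rot']); p=np.array(c['s']['tcp_pos'])
T=lambda uv,z:((R.T@(onz(c,uv,z)-p))*1000).round(1)[:2]
f=lambda x,y:(200+x/2.4,130+y/2.4)
print('stud',T(f(295,258),.059),'washer',T(f(294.5,238),.037),'flange front',T(f(294,295),.172),'knob sides',T(f(194,480),.203),T(f(390,480),.203))
print('flange sides',T(f(177,377),.172),T(f(411,377),.172),'stand',T(f(212,140),.025),T(f(377,140),.025))
```

```text
stud [2.9 0.7] washer [3.8 0.6] flange front [27.9  0. ] knob sides [  4.7 -17.2] [ 4.7 16.5]
flange sides [ 10.5 -23.5] [10.5 23.6] stand [ 36.4 -28.4] [36.4 29.7]
```

Request:
move_arm(
  series=[
    {"grip": 0,"xyz": [1.7,0.5,20],"angular": [0,0,0]},
    {"grip": 0,"xyz": [1.7,0.5,50],"angular": [0,0,0]},
    {"grip": 0,"xyz": [1.7,0.5,75],"angular": [0,0,0]},
    {"grip": 0,"xyz": [1.7,0.5,92],"angular": [0,0,0]},
    {"grip": 0,"xyz": [1.7,0.5,102],"angular": [0,0,0]},
    {"grip": 0,"xyz": [1.7,0.5,107],"angular": [0,0,0]},
    {"grip": 0,"xyz": [1.7,0.5,110],"angular": [0,0,0]},
    {"grip": 0,"xyz": [1.7,0.5,113],"angular": [0,0,0]},
    {"grip": 0,"xyz": [1.7,0.5,116],"angular": [0,0,0]},
    {"grip": 0,"xyz": [1.7,0.5,116],"angular": [0,0,0]},
  ],
)

```text
time_s: 14.05
tcp_pos: [0.5845, -0.0708, 0.0841]
ee_rot: [[0.327, -0.945, 0.0], [-0.945, -0.327, 0.0], [-0.0, -0.0, -1.0]]
wrist_force: [-0.0, 0.4, -0.4]
gripper_width: 0.38
gripper_force: 30.0
```

Request:
move_arm(
  series=[
    {"grip": 0,"xyz": [0,0,1],"angular": [0,0,0]},
    {"grip": 0,"xyz": [0,0,2],"angular": [0,0,0]},
    {"grip": 0,"xyz": [0,0,3],"angular": [0,0,0]},
    {"grip": 0,"xyz": [0,0,4],"angular": [0,0,0]},
    {"grip": 0,"xyz": [0,0,4],"angular": [0,0,0]},
  ],
)

```text
time_s: 14.55
tcp_pos: [0.5844, -0.0708, 0.0799]
ee_rot: [[0.327, -0.945, -0.0], [-0.945, -0.327, -0.0], [-0.0, 0.0, -1.0]]
wrist_force: [-0.4, -0.5, -1.1]
gripper_width: 0.383
gripper_force: 30.0
```

Underside is at about 48 mm with no side force, so the cap is over the stud. I'm pressing on.

Request:
move_arm(
  series=[
    {"grip": 0,"xyz": [0,0,1.5],"angular": [0,0,0]},
    {"grip": 0,"xyz": [0,0,3],"angular": [0,0,0]},
    {"grip": 0,"xyz": [0,0,4.5],"angular": [0,0,0]},
    {"grip": 0,"xyz": [0,0,6],"angular": [0,0,0]},
    {"grip": 0,"xyz": [0,0,7],"angular": [0,0,0]},
    {"grip": 0,"xyz": [0,0,8],"angular": [0,0,0]},
    {"grip": 0,"xyz": [0,0,8],"angular": [0,0,0]},
  ],
)

```text
time_s: 15.25
tcp_pos: [0.5844, -0.0703, 0.0725]
ee_rot: [[0.327, -0.945, 0.001], [-0.945, -0.327, 0.001], [-0.0, -0.001, -1.0]]
wrist_force: [-0.8, 3.0, -0.2]
gripper_width: 0.383
gripper_force: 30.0
```

Request:
move_arm(
  series=[
    {"grip": 0,"xyz": [0,0,1.5],"angular": [0,0,0]},
    {"grip": 0,"xyz": [0,0,3],"angular": [0,0,0]},
    {"grip": 0,"xyz": [0,0,4.5],"angular": [0,0,0]},
    {"grip": 0,"xyz": [0,0,5.5],"angular": [0,0,0]},
    {"grip": 0,"xyz": [0,0,6],"angular": [0,0,0]},
    {"grip": 0,"xyz": [0,0,6],"angular": [0,0,0]},
    {"grip": 0,"xyz": [0,0,6],"angular": [0,0,0]},
  ],
)

```text
time_s: 15.95
tcp_pos: [0.5845, -0.0709, 0.0669]
ee_rot: [[0.327, -0.945, 0.0], [-0.945, -0.327, -0.0], [0.0, 0.0, -1.0]]
wrist_force: [-2.2, 2.7, 6.1]
gripper_width: 0.385
gripper_force: 30.0
```

Request:
move_arm(
  series=[
    {"grip": 0,"xyz": [0,0,0.6],"angular": [0,0,0]},
    {"grip": 0,"xyz": [0,0,1.2],"angular": [0,0,0]},
    {"grip": 0,"xyz": [0,0,1.2],"angular": [0,0,0]},
    {"grip": 0,"xyz": [0,0,1.2],"angular": [0,0,0]},
    {"grip": 0,"xyz": [0,0,1.2],"angular": [0,0,0]},
  ],
)

```text
time_s: 16.45
tcp_pos: [0.5845, -0.0709, 0.0662]
ee_rot: [[0.327, -0.945, 0.0], [-0.945, -0.327, -0.0], [0.0, -0.0, -1.0]]
wrist_force: [-4.0, 3.3, 8.9]
gripper_width: 0.379
gripper_force: 30.0
```

Run:
```python
from h import *
a=[]
for n in ('side','top','wrist'):
    cap(n,n+'9'); s=r.sense(); a.append(s['wrist_force'])
print(np.array(a).round(1),s['tcp_pos'],s['gripper_force'])
c=load('side9'); i=cv2.resize(c['img'][170:300,250:370],None,fx=4.5,fy=4.5); cv2.imwrite('pics/fin.png',i[:,:,::-1])
```

```text
[[-4.3  2.4  8.9]
 [-2.5  2.1  8.3]
 [-3.2  2.7  8.8]] [ 0.58450972 -0.07092025  0.06620398] 29.986044391134783
```

View pics/fin.png

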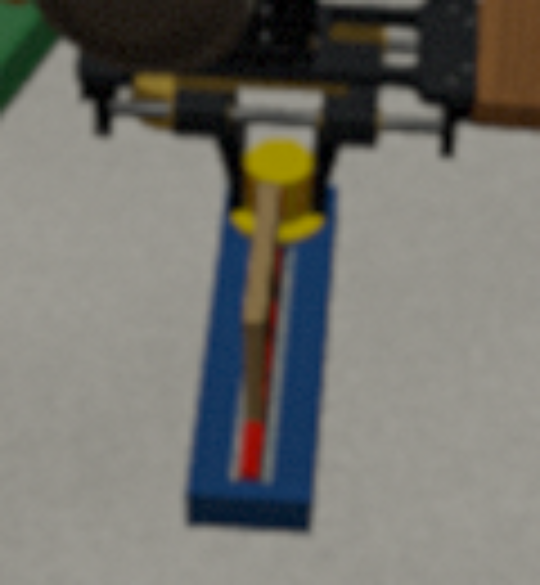

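The final side view shows the cap seated on the stud in the jaws and the slate in the slot. I'm checking the slate's tilt numerically.

Run:
```python
from h import *
e=np.array([.945,.327,0]); y=np.array([-.327,.945,0]); o=np.array([.585,-.07,0])
S=lambda P:(float((P-o)@e*1000),float((P-o)@y*1000))
c=load('w4'); hsv=cv2.cvtColor(c['img'],cv2.COLOR_RGB2HSV); H,Sa,V=cv2.split(hsv)
for row in (205,225,245):
    x=np.flatnonzero((H[row,300:345]<25)&(H[row,300:345]>8)&(Sa[row,300:345]>50))+300
    print('top edge',[np.round(S(onz(c,(q,row),.102)),1) for q in (x[0],x[-1]+1)])
x=np.array([318,329]); print('foot',[np.round(S(onz(c,(q,157),.030)),1) for q in (318,329.5)])
# final side view: board near end top / foot
s=load('side9'); f=lambda u,v:(250+u/4.5,170+v/4.5)
print('side: board top near edge',[np.round(S(onz(s,f(*q),.102)),1) for q in ((244,318),(267,320))])
print('side: foot near end top',[np.round(S(onz(s,f(*q),.030)),1) for q in ((240,478),(263,480))])
print('side: slot end',[np.round(S(onz(s,f(*q),.025)),1) for q in ((230,482),(272,484))])
```

```text
top edge [array([ 5.3, 57.5]), array([-4.2, 57.5])]
top edge [array([ 5.3, 70.6]), array([-4.3, 70.5])]
top edge [array([ 5.4, 83.9]), array([-4.4, 83.9])]
foot [array([ 4.9, 31.8]), array([-4.4, 31.8])]
side: board top near edge [array([  6. , 139.2]), array([ -4.5, 139.5])]
side: foot near end top [array([  4.9, 173.8]), array([ -5.8, 174.1])]
side: slot end [array([  9.7, 172.6]), array([ -9.9, 172.1])]
```

```bash
python3 -c "
from h import *
print(r.finish_job())"
```

```text
the job is handed in; nothing more can be done
None
```

I handed the job in with the red-footed slate home and released in the stand, and the cap still gripped on the stud and pressed down at about 9 N (about 3 mm of washer squeeze, estimated from the gripper height); no verdict came back.

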